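Centre the paste jar on the check scale's small pan

TASK

The jar of lapping paste stands off-centre on the little round pan of the bench scale, overhanging it, and the scale reads true only with the jar in the middle. Nudge it low down with light taps of the fingertips or the outside of the fingers until it stands upright on the middle of the pan, then take the hand away. Never take it between the fingers, straddle it, lift it or tip it, and leave the other loose things where they are.

Things in the scene. Friction and masses are not known exactly. Their poses are not given: they have to be found in the camera images.
- jar: round jar, white with a blue screw lid, loose, 0.1 to 0.2 kg, 56 mm in diameter, 70 mm tall (lid: top 16 mm, 54 mm in diameter). Origin: centre of its underside, z up its axis. Starts upright on the pan, axis 12 to 16 mm off the pan's centre in any direction. Slides if pushed within 25 mm of its foot, may tip if pushed near the lid, falls off if its axis passes the pan's edge.
- pan_center (a point): centre of the top face of the scale's pan: a fixed flat steel disc 48 mm in diameter (smaller than the jar), 62 mm above the bench, on a thin neck over the housing. From above it is the centre of the black round patch with grey rim (106 mm in diameter) on the housing, under the jar. The turn of its axes means nothing.
- scale: white bench scale, fixed in place, housing 176 x 134 mm, top 38 mm above the bench. Origin: centre of its underside; x points from the end with the display to the end with the pan; the pan's centre lies 22 mm from the origin along +x.
- collar: loose steel shaft collar lying flat on the bench, ring 42 mm in diameter, 14 mm high, bystander; origin at the centre of its underside
- carton: loose small cardboard box, 63 x 89 mm, 61 mm high, bystander; origin at the centre of its underside
- roller: loose bright steel roller standing on end, 33 mm in diameter, 38 mm tall, bystander; origin at the centre of its underside
- flange_disc: loose hubbed steel flange, 66 mm in diameter, 20 mm high, bystander; origin at the centre of its underside
- spring: loose compression spring standing on end, 22 mm in diameter, 49 mm tall, bystander; origin at the centre of its underside
- nut_m20: loose steel hexagon nut lying flat, 34 mm wide, 16 mm high, bystander; origin at the centre of its underside
Mind the look-alikes: they are no part of the job. Leave any green or red look-alike of the jar alone.

How it is judged:
At the end, for the whole second after the job is handed in: The jar stands upright (within 0.05 rad) and at rest on the pan, its axis within 5 mm of the pan's centre, and the robot touches nothing (horizontal distance between jar and pan_center below 0.005 m and angle between jar's own z axis and vertical below 0.05 rad and z of jar in the frame of pan_center between -0.003 and 0.003 m and linear speed of jar below 0.01 m/s).
It fails at once if the jar is hit or squeezed harder than 10 N (contact force between any of the arm, the fingers and jar above 10 N).
It fails at once if the fingers straddle the jar (the point between them comes inside it) (horizontal distance between the grasp point and jar below 0.02 m and z of the grasp point in the frame of jar below 0.065 m).
It fails at once if the jar is lifted off the pan by more than 8 mm (z of jar in the frame of pan_center above 0.008 m).
It fails at once if the jar tips by more than 0.2 rad or falls off the pan (angle between jar's own z axis and vertical above 0.2 rad or z of jar in the frame of pan_center below -0.01 m).
It fails at once if another loose thing is moved by more than 15 mm (distance of any of collar, carton, roller, flange_disc, spring, nut_m20 from where it was at the start of the episode above 0.015 m).
It also fails if it takes over 48 s, if anything falls off the work surface, if the arm or the gripper's body presses on something with over 40 N, if the wrist force passes 120 N, or if a joint passes its speed limit or range.

ROBOT

A 7-joint arm with a two-finger parallel gripper is mounted at the origin on a cart in front of the work surface, level with it; the furniture and walls round the work are solid. World frame = base frame: x ahead of the robot, y to its left, z up, the work surface at z = 0. Lengths are in m, angles in rad, forces in N, time in s.
With the tool pointing down it reaches from about 0.35 to 0.9 m from the base axis. Payload 7.2 kg.
Tool frame: the origin (TCP) lies on the centre line of the jaws, within the pads' length; the fingertips stand 14 mm ahead of it and the grasp point (between the pads) lies 5 mm behind it; z points along the fingers, y is the line along which they close (so a half turn about z gives the same grasp; the last joint's range is limited). The gripper opens to 88 mm and grips with 3 to 60 N. Pads are 20 mm wide; open, the fingers measure 115 mm over their backs; the gripper's body (75 mm by 178 mm) begins 61 mm behind the grasp point.
Start: joints at [-1.183, 0.411, -0.013, 1.596, 0.006, 1.134, -0.082], TCP at [0.275, 0.561, 0.237] pointing down, gripper open.
Joint ranges: [-2.95, 2.95], [-0.29, 1.99], [-1.47, 1.44], [0.14, 2.54], [-1.03, 4.17], [0.13, 1.85], [-2.86, 2.86]. Speed limits (rad/s): [2.39, 2.39, 3.01, 3.01, 3.14, 3.14, 3.14].

INTERFACE

Orientations are given as a unit quaternion [w, x, y, z].
In Python, from workcell import env gives the robot as it stands.
- The arm moves only by the tool play_rows, never from a script. Its argument "steps" is a list of rows, each a list of 4 numbers: the shift along the world's x, y, z in mm, then the turn about the world's z in rad. A call has exactly 5 rows; each row shifts and turns the commanded pose from where the row before left it; what a row does not reach is not made up. A row lasts 1/12 s, in which the tool goes at most 41.7 mm and 7.16 degrees, less where a joint would pass 70% of its speed; a pose out of reach is approached as far as the arm can. A call with a gripper value outside its range is refused whole. "fingers" is the closure in counts, from 0 (fully open) to 255 (shut), set as the call begins (left out, the last holds). The fingers move at their own pace and stop on an object; "squeeze" is the grip in N (left out, the last holds). Time passes only in rows, so rows that do not move let the fingers close, or fill a call up. It gives the time, the measured TCP pose, the force, the opening and the grip force at its end, in the units of the state.
- env.read_state(): the state, without advancing time (a new reading comes with each control period).
- env.get_image(name): name is "scene" or "top"; returns a dict with "color" (384x512x3 uint8, blue, green, red), "fovy" (degrees; the focal length in pixels is half the picture's height over the tangent of half this angle, whatever the lens; pixels are square), "cx", "cy" (the principal point, pixels), "pose" (4x4, takes a point from camera to world coordinates). Camera axes: x right, y up, looking along -z (the intrinsics and any distortion apply to the point x, -y, -z); pixel columns grow to the right and rows downward; lengths in m; the calibration is good to about 2 mm. A picture is of the moment at which its call begins. There is no depth.
- env.finish_job(): hands the job in; it is judged then, once.
The state is a dict: "clock": time; "qpos": joint angles; "joint_vel": joint speeds; "joint_torque": joint torques, N m; "tool_pos": TCP position; "orientation": TCP orientation; "force": force on the tool from outside, world axes, zero at the start; "torque": the same for the moment, N m; "width": opening from 0.0 (shut) to 1.0 (fully open); "grasp_force": force on a finger pad.
Only numpy, scipy, OpenCV 4.12 (cv2) and the standard library are available. Lean on these libraries where they do the work, as an engineer would, in place of code of your own. Each camera call takes 0.05 s, during which the arm holds its last target. There are 200 camera calls.

## Working session

There is one attempt and no reset: what is moved stays moved. The work goes in short steps, Python scripts to look and compute and a tool call to move; the robot and the scene stay as the last step left them, time stands still between calls to the robot, and variables do not carry over. Pictures are saved under pics/ and viewed, at most 10 in all, crops included, and the job is handed in when it is done.

Besides the shell and the picture viewer there is one more tool, called after "Call:" by a JSON object that holds its "name" and its "arguments". play_rows: Moves the arm, as the interface text tells. Its arguments: {"type":"object","properties":{"steps":{"type":"array"},"fingers":{"type":"number"},"squeeze":{"type":"number"}},"required":["steps"]}

```bash
ls; mkdir -p pics; python3 - <<'E'
from workcell import env
import cv2,numpy as np
ims=[]
for n in("top","scene"):
    d=env.get_image(n); cv2.imwrite(f"pics/{n}0.png",d["color"]); print(n,d["fovy"],d["cx"],d["cy"],np.round(d["pose"],4).tolist(),[k for k in d])
s=env.read_state();print(s)
E
```

```text
pics
top 42.71205047783586 253.55599664460422 188.21027527519666 [[-0.0171, 0.9991, -0.038, 0.5003], [-0.9997, -0.0176, -0.0139, -0.2357], [-0.0146, 0.0377, 0.9992, 1.5873], [0.0, 0.0, 0.0, 1.0]] ['color', 'fovy', 'cx', 'cy', 'pose']
scene 42.90266293451602 249.61796967934114 196.10762754032172 [[0.8265, 0.4207, -0.3739, 0.0644], [-0.5629, 0.6183, -0.5485, -0.9682], [0.0004, 0.6638, 0.7479, 1.0599], [0.0, 0.0, 0.0, 1.0]] ['color', 'fovy', 'cx', 'cy', 'pose']
{'clock': 0.1, 'qpos': array([-1.18317916,  0.41180905, -0.01274683,  1.59688833,  0.00560909,
        1.13427414, -0.08222152]), 'joint_vel': array([-0.00211029,  0.00082047, -0.00050771, -0.00284482,  0.00073781,
       -0.00114316, -0.00036594]), 'joint_torque': array([ 2.91360324e-03, -5.89095390e+01,  6.44181166e-01, -2.91709507e+01,
       -5.37214824e-02,  1.44835515e-02,  7.50799495e-05]), 'tool_pos': array([0.27496469, 0.56082993, 0.23592921]), 'orientation': array([-1.08406063e-04,  2.25922084e-01,  9.74145144e-01, -6.62771809e-04]), 'force': array([-0.41027311, -0.0900014 ,  0.12892046]), 'torque': array([0.00038737, 0.01797324, 0.01972801]), 'grasp_force': 0.0, 'width': 1.0027784907343567}
```

View pics/top0.png

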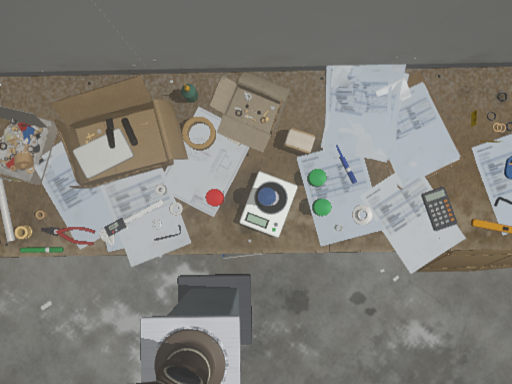

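View pics/scene0.png

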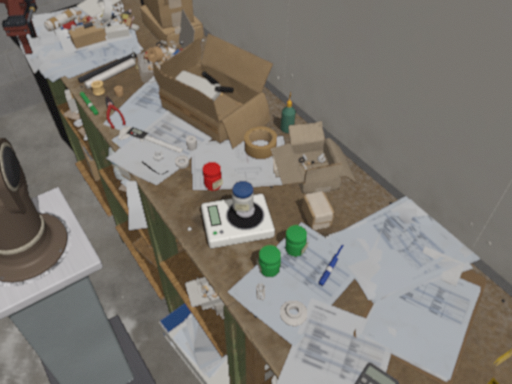

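The jar (white with a blue lid) is on the scale at top (267,197) and scene (243,195). Look-alikes are the red jar at top (215,197) and the green ones at (317,178) and (322,207). I choose the blue-lidded one on the scale. Next I'll measure it and check a close crop.

```bash
cat > h.py <<'E'
from workcell import env
import cv2,numpy as np
def ray(d,u,v,z):
    f=192/np.tan(np.radians(d["fovy"]/2)); P=d["pose"]
    r=P[:3,:3]@np.array([(u-d["cx"])/f,-(v-d["cy"])/f,-1]); o=P[:3,3]
    return (o+r*(z-o[2])/r[2])[:2]
def proj(d,p):
    f=192/np.tan(np.radians(d["fovy"]/2)); P=d["pose"]
    c=P[:3,:3].T@(np.array(p)-P[:3,3]); return d["cx"]+f*c[0]/-c[2], d["cy"]-f*c[1]/-c[2]
def blobs(m):
    n,l,s,c=cv2.connectedComponentsWithStats(m.astype(np.uint8)); return [(s[i,4],c[i].round(2),s[i,:4]) for i in range(1,n) if s[i,4]>8]
def crop(d,x0,y0,w,h,k,name):
    cv2.imwrite("pics/"+name,cv2.resize(d["color"][y0:y0+h,x0:x0+w],None,fx=k,fy=k,interpolation=cv2.INTER_CUBIC))
E
python3 - <<'E'
from h import *
t=env.get_image("top");s=env.get_image("scene")
out=[]
for d,(x0,y0) in((t,(232,162)),(s,(195,170))):
    c=d["color"][y0:y0+80,x0:x0+80]; out.append(cv2.resize(c,(400,400),interpolation=cv2.INTER_NEAREST))
    c=c.astype(int);h=cv2.cvtColor(c.astype(np.uint8),cv2.COLOR_BGR2HSV)
    print("blue",blobs((h[...,0]>100)&(h[...,0]<130)&(h[...,1]>110)&(h[...,2]>50)))
    print("dark",blobs(c.max(2)<50))
    print("white",blobs(c.min(2)>170))
cv2.imwrite("pics/c0.png",np.hstack(out))
E
```

```text
blue []
dark []
white [(np.int32(94), array([2.83, 6.05]), array([ 0,  0, 10, 19], dtype=int32)), (np.int32(169), array([73.31, 21.05]), array([66,  0, 14, 50], dtype=int32)), (np.int32(1094), array([38.2 , 44.06]), array([ 8, 10, 57, 65], dtype=int32)), (np.int32(24), array([43.88, 36.38]), array([42, 30,  4, 13], dtype=int32))]
blue [(np.int32(237), array([47.26, 19.44]), array([38, 12, 19, 16], dtype=int32))]
dark [(np.int32(406), array([49.9 , 48.16]), array([33, 35, 34, 23], dtype=int32))]
white [(np.int32(256), array([36.32,  6.87]), array([27,  0, 23, 17], dtype=int32)), (np.int32(310), array([65.37,  6.31]), array([50,  0, 30, 15], dtype=int32)), (np.int32(31), array([ 2.58, 11.1 ]), array([ 1,  4,  4, 14], dtype=int32)), (np.int32(1443), array([41.73, 55.4 ]), array([ 7, 25, 72, 52], dtype=int32))]
```

View pics/c0.png

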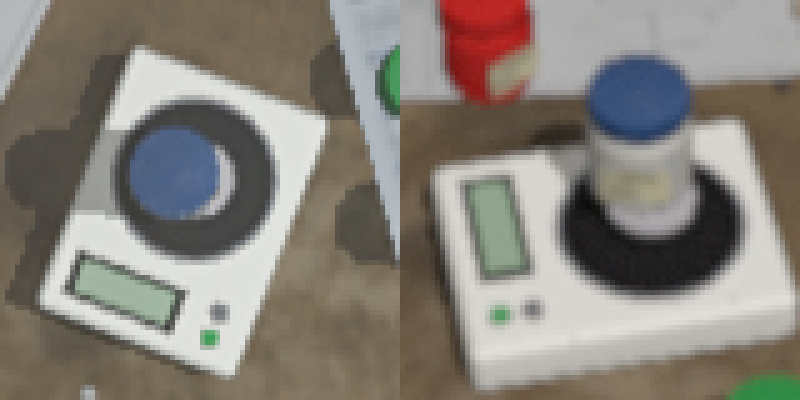

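The crop confirms it: the blue-lidded white jar sits left of the patch centre in the top view, with the steel pan showing on its right.

```bash
cat >> h.py <<'E'
def measure(save=None):
    """patch centre and lid centre (world mm) from top and scene by ellipse fits"""
    res={}
    for n,(x0,y0) in(("top",(232,162)),("scene",(195,170))):
        d=env.get_image(n); K=4
        c=cv2.resize(d["color"][y0:y0+80,x0:x0+80],None,fx=K,fy=K,interpolation=cv2.INTER_CUBIC)
        h=cv2.cvtColor(c,cv2.COLOR_BGR2HSV); S=h[...,1].astype(int);V=h[...,2].astype(int)
        blue=(h[...,0]>95)&(h[...,0]<130)&(S>100)&(V>40)
        ok={}
        for k,m in(("lid",blue),("patch",((V<115)&(S<70))|(blue if n=="top" else False))):
            m=cv2.morphologyEx(m.astype(np.uint8),cv2.MORPH_OPEN,np.ones((5,5)))
            cs=cv2.findContours(m,cv2.RETR_EXTERNAL,cv2.CHAIN_APPROX_NONE)[0]
            cs=[q for q in cs if len(q)>40]
            if not cs: print(n,k,"none"); continue
            q=cv2.convexHull(max(cs,key=cv2.contourArea))
            e=cv2.fitEllipse(cv2.convexHull(q)); ok[k]=e
            u,v=[(e[0][i]+.5)/K-.5+(x0,y0)[i] for i in(0,1)]
            z=.132 if k=="lid" else .038
            p=ray(d,u,v,z)*1000; res[n,k]=p
            print(n,k,"px",round(u,1),round(v,1),"axes px",np.round(np.array(e[1])/K,1),"world mm",p.round(1))
        if save:
            for e in ok.values(): cv2.ellipse(c,e,(0,0,255),1)
            cv2.imwrite(f"pics/{save}_{n}.png",c)
    return res
E
python3 - <<'E'
from h import *
r=measure("m0")
print("offset top",(r["top","lid"]-r["top","patch"]).round(1))
a=cv2.imread("pics/m0_top.png");b=cv2.imread("pics/m0_scene.png");cv2.imwrite("pics/m0.png",np.hstack([a,b]))
E
```

```text
top lid px 266.6 195.8 axes px [16.2 16.4] world mm [ 532.3 -253.8]
top patch px 255.7 199.7 axes px [54.9 76.5] world mm [ 522.9 -220.2]
scene lid px 242.4 189.5 axes px [15.8 19.5] world mm [ 525.8 -258.3]
scene patch px 244.4 214.3 axes px [28.8 36.7] world mm [ 526.8 -265.1]
offset top [  9.4 -33.6]
```

View pics/m0.png

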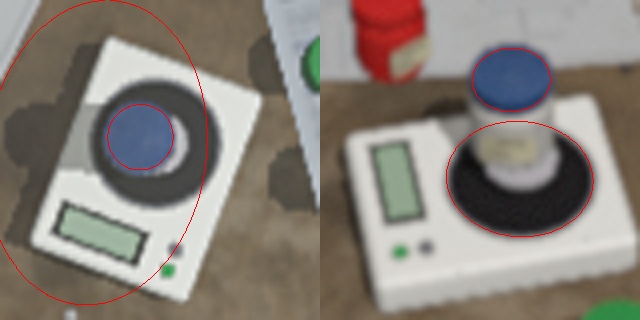

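```bash
sed -i 's/z=.132 if k=="lid" else .038/z=(.132 if n=="top" else .124) if k=="lid" else .038/; s/((V<115)&(S<70))/((V<105)\&(S<(40 if n=="top" else 70)))/' h.py
python3 - <<'E'
from h import *
d=env.get_image("top");h=cv2.cvtColor(d["color"],cv2.COLOR_BGR2HSV)
print(h[197,255:290].tolist()); print(h[195,232:246].tolist())
r=measure("m1")
for n in("top","scene"):print("offset",n,(r[n,"lid"]-r[n,"patch"]).round(1))
E
```

```text
[[30, 3, 76], [23, 16, 62], [100, 10, 74], [110, 99, 129], [110, 97, 132], [109, 100, 130], [110, 97, 129], [108, 102, 130], [109, 105, 133], [109, 106, 132], [108, 106, 132], [109, 105, 136], [109, 103, 136], [110, 90, 139], [109, 92, 141], [109, 97, 140], [110, 97, 144], [109, 101, 144], [109, 109, 143], [108, 111, 143], [108, 78, 154], [135, 3, 187], [120, 3, 192], [120, 5, 168], [120, 3, 89], [30, 8, 67], [60, 4, 71], [50, 10, 73], [45, 7, 73], [60, 11, 71], [60, 8, 68], [108, 13, 100], [105, 6, 167], [42, 6, 226], [42, 6, 226]]
[[19, 52, 107], [16, 41, 81], [18, 34, 75], [16, 37, 76], [18, 40, 76], [18, 43, 78], [20, 40, 77], [16, 36, 77], [16, 37, 76], [18, 33, 77], [18, 43, 78], [20, 39, 78], [18, 41, 80], [20, 38, 80]]
top lid px 266.6 195.8 axes px [16.3 16.5] world mm [ 532.3 -253.7]
top patch px 270.2 197.4 axes px [30.8 31.9] world mm [ 529.2 -266.2]
scene lid px 242.4 189.4 axes px [15.8 19.5] world mm [ 529.8 -252.1]
scene patch px 244.4 214.4 axes px [28.1 36.6] world mm [ 526.4 -265.5]
offset top [ 3.1 12.5]
offset scene [ 3.4 13.3]
```

Call:
{"name": "play_rows", "arguments": {"steps": [[10, -20, 20, -0.1], [12, -35, 20, -0.1], [14, -36, 10, -0.1], [14, -36, 0, -0.1], [14, -36, 0, -0.1]], "fingers": 255, "squeeze": 10}}

```text
clock: 0.87
tool_pos: [0.3396, 0.3972, 0.2874]
orientation: [0.0, 0.462, 0.887, 0.001]
force: [1.0, -0.3, -0.4]
width: 0.658
grasp_force: 0.0
```

Call:
{"name": "play_rows", "arguments": {"steps": [[14, -37, 0, -0.1], [14, -37, 0, -0.1], [14, -37, 0, -0.1], [14, -37, 0, -0.1], [14, -37, 0, -0.1]]}}

```text
clock: 1.28
tool_pos: [0.4093, 0.2117, 0.2868]
orientation: [-0.0, 0.667, 0.745, 0.0]
force: [1.6, 0.8, 0.4]
width: 0.281
grasp_force: 0.0
```

Call:
{"name": "play_rows", "arguments": {"steps": [[14, -37, 0, -0.1], [14, -37, 0, -0.1], [14, -37, 0, -0.1], [14, -37, 0, -0.06], [14, -37, 0, 0]]}}

```text
clock: 1.7
tool_pos: [0.4793, 0.0266, 0.287]
orientation: [0.0, 0.789, 0.614, 0.001]
force: [1.1, 0.9, -0.1]
width: 0.003
grasp_force: 0.0
```

Call:
{"name": "play_rows", "arguments": {"steps": [[14, -36, -30, 0], [14, -36, -35, 0], [14, -36, -35, 0], [14, -36, -30, 0], [14, -36, -20, 0]]}}

```text
clock: 2.12
tool_pos: [0.5383, -0.1252, 0.1581]
orientation: [-0.001, 0.788, 0.616, -0.0]
force: [0.2, 1.1, 0.5]
width: 0.001
grasp_force: 0.0
```

```bash
sed -i 's/(S>100)/(S>60)/' h.py
python3 - <<'E'
from h import *
r=measure("m2"); print(env.read_state()["tool_pos"])
for n in("top","scene"):print("offset",n,(r[n,"lid"]-r[n,"patch"]).round(1))
a=env.get_image("top")["color"][140:260,200:320];b=env.get_image("scene")["color"][130:250,180:300]
cv2.imwrite("pics/v2.png",cv2.resize(np.hstack([a,b]),None,fx=3.3,fy=3.3,interpolation=cv2.INTER_CUBIC))
E
```

```text
top lid px 266.3 195.9 axes px [17.9 18.4] world mm [ 532.1 -252.9]
top patch px 270.2 197.4 axes px [30.7 31.7] world mm [ 529.3 -266.1]
scene lid px 242.3 189.4 axes px [16.8 20.4] world mm [ 529.8 -251.9]
scene patch px 244.5 214.5 axes px [27.9 36.4] world mm [ 526.5 -265.8]
[ 0.53749974 -0.13101267  0.15719328]
offset top [ 2.8 13.3]
offset scene [ 3.4 14. ]
```

View pics/v2.png

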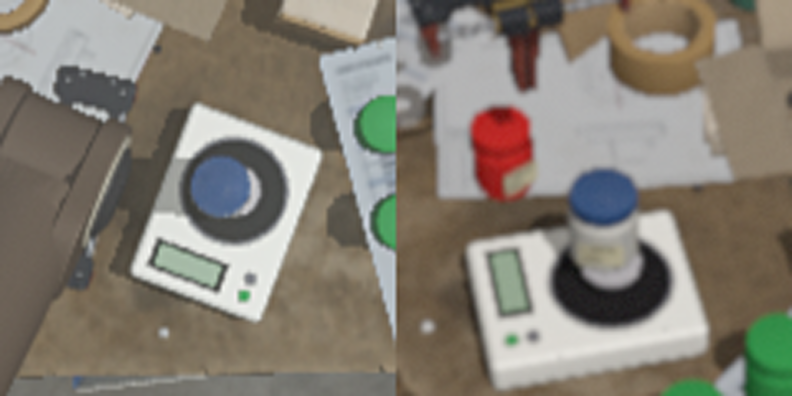

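Call:
{"name": "play_rows", "arguments": {"steps": [[5, -25, 0, 0], [5, -22, 0, 0], [0, 0, -20, 0], [0, 0, -30, 0], [0, 0, -20, 0]]}}

```text
clock: 2.73
tool_pos: [0.5492, -0.17, 0.09]
orientation: [0.0, 0.788, 0.616, 0.001]
force: [-0.8, 0.7, -0.4]
width: 0.008
grasp_force: 0.0
```

Call:
{"name": "play_rows", "arguments": {"steps": [[0, 0, -4, 0], [-1.5, -6, 0, 0], [-1.5, -6, 0, 0], [-1.5, -6, 0, 0], [0, 0, 0, 0]]}}

```text
clock: 3.15
tool_pos: [0.5445, -0.192, 0.088]
orientation: [0.001, 0.789, 0.615, 0.001]
force: [0.5, 0.1, -0.6]
width: 0.004
grasp_force: 0.0
```

Call:
{"name": "play_rows", "arguments": {"steps": [[0, 0, -5, 0], [-1, -4, 0, 0], [-1, -4, 0, 0], [-0.5, -2, 0, 0], [0, 0, 0, 0]]}}

```text
clock: 3.57
tool_pos: [0.5414, -0.2007, 0.0813]
orientation: [0.0, 0.788, 0.615, -0.0]
force: [-0.2, -0.5, 0.5]
width: 0.006
grasp_force: 0.0
```

Call:
{"name": "play_rows", "arguments": {"steps": [[-0.4, -1.5, 0, 0], [-0.4, -1.5, 0, 0], [-0.4, -1.5, 0, 0], [-0.4, -1.5, 0, 0], [-0.4, -1.5, 0, 0]]}}

```text
clock: 3.98
tool_pos: [0.5397, -0.2075, 0.0812]
orientation: [0.0, 0.788, 0.615, 0.0]
force: [-0.3, -0.3, -0.0]
width: 0.01
grasp_force: 0.0
```

```bash
python3 - <<'E'
from h import *
r=measure("m3"); print(env.read_state()["tool_pos"],env.read_state()["force"])
a=env.get_image("top")["color"][160:240,225:305];b=env.get_image("scene")["color"][160:240,195:275]
cv2.imwrite("pics/v3.png",cv2.resize(np.hstack([a,b]),None,fx=5,fy=5,interpolation=cv2.INTER_CUBIC))
E
```

```text
top lid px 270.8 198.0 axes px [ 7.8 13.8] world mm [ 525.7 -266.2]
top patch px 269.1 197.3 axes px [31.3 34. ] world mm [ 529.7 -262.8]
scene lid px 242.0 189.0 axes px [17.5 20.9] world mm [ 529.8 -250.3]
scene patch px 244.4 214.4 axes px [28.  36.3] world mm [ 526.6 -265.5]
[ 0.53954079 -0.20773418  0.08127087] [-0.09942948 -0.51033106  0.31100093]
```

View pics/v3.png

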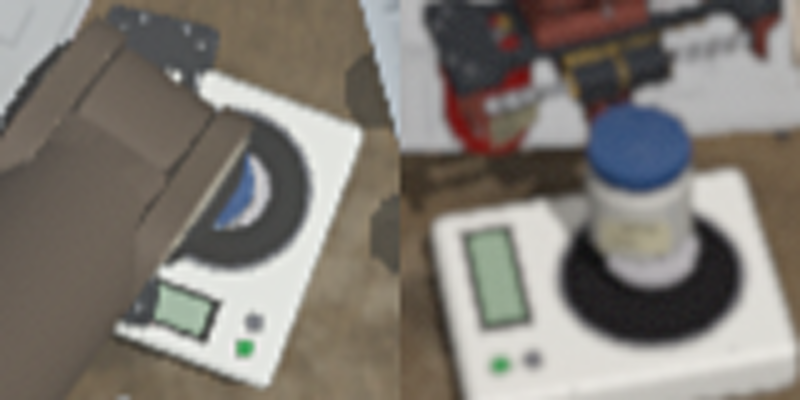

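Call:
{"name": "play_rows", "arguments": {"steps": [[-0.3, -1.5, 0, 0], [-0.3, -1.5, 0, 0], [-0.3, -1.3, 0, 0], [-0.3, -1.2, 0, 0], [-0.2, -1, 0, 0]]}}

```text
clock: 4.6
tool_pos: [0.5382, -0.2141, 0.0812]
orientation: [0.0, 0.788, 0.615, -0.0]
force: [-0.7, -0.2, 0.2]
width: 0.005
grasp_force: 0.0
```

Call:
{"name": "play_rows", "arguments": {"steps": [[-0.2, -1, 0, 0], [-0.2, -1, 0, 0], [-0.2, -1, 0, 0], [-0.2, -1, 0, 0], [-0.2, -1, 0, 0]]}}

```text
clock: 5.02
tool_pos: [0.5373, -0.2188, 0.0813]
orientation: [-0.0, 0.788, 0.615, 0.0]
force: [0.2, 1.2, -0.1]
width: 0.005
grasp_force: 0.5
```

```bash
python3 - <<'E'
from h import *
r=measure(); print(env.read_state()["tool_pos"],env.read_state()["force"])
E
```

```text
top lid none
top patch px 272.4 199.1 axes px [25.6 29.9] world mm [ 523.8 -272.9]
scene lid px 242.7 190.1 axes px [18.1 20.8] world mm [ 529.3 -254.7]
scene patch px 244.5 214.3 axes px [28.1 36.3] world mm [ 526.7 -265.4]
[ 0.53722153 -0.21912474  0.08125836] [-0.2753665   0.01769483 -0.48770412]
```

Call:
{"name": "play_rows", "arguments": {"steps": [[-0.2, -1, 0, 0], [-0.2, -1, 0, 0], [-0.2, -1, 0, 0], [-0.2, -1, 0, 0], [-0.2, -1, 0, 0]]}}

```text
clock: 5.53
tool_pos: [0.5362, -0.224, 0.0812]
orientation: [0.0, 0.788, 0.615, 0.0]
force: [1.4, 0.3, -0.1]
width: 0.001
grasp_force: 0.5
```

Call:
{"name": "play_rows", "arguments": {"steps": [[0, 1, 0, 0], [1, 5, 0, 0], [3, 12, 0, 0], [2, 8, 0, 0], [0, 0, 20, 0]]}}

```text
clock: 5.95
tool_pos: [0.5413, -0.1934, 0.0982]
orientation: [-0.003, 0.787, 0.617, -0.001]
force: [-0.4, -0.1, -0.1]
width: 0.004
grasp_force: 0.0
```

Call:
{"name": "play_rows", "arguments": {"steps": [[0, 0, 40, 0], [0, 15, 20, 0], [0, 20, 0, 0], [0, 20, 0, 0], [0, 0, 0, 0]]}}

```text
clock: 6.37
tool_pos: [0.5431, -0.137, 0.1614]
orientation: [-0.001, 0.786, 0.618, 0.001]
force: [-0.6, -0.0, -0.9]
width: 0.005
grasp_force: 0.0
```

```bash
python3 - <<'E'
from h import *
r=measure("m4"); print(env.read_state()["tool_pos"],env.read_state()["force"])
for n in("top","scene"):print("offset",n,(r[n,"lid"]-r[n,"patch"]).round(1))
E
```

```text
top lid px 269.8 196.6 axes px [18.3 18.4] world mm [ 529.7 -263.3]
top patch px 270.2 197.4 axes px [30.7 31.7] world mm [ 529.2 -266.1]
scene lid px 243.7 192.1 axes px [16.9 20.7] world mm [ 527.5 -261.9]
scene patch px 244.5 214.4 axes px [28.1 36.4] world mm [ 526.6 -265.6]
[ 0.54257714 -0.14099042  0.16124668] [-0.02505507 -0.61537891  0.54299456]
offset top [0.6 2.8]
offset scene [0.9 3.7]
```

Call:
{"name": "play_rows", "arguments": {"steps": [[2, -22, 0, 0], [0, -20, -5, 0], [0, 0, -30, 0], [0, 0, -30, 0], [0, 0, -15, 0]]}}

```text
clock: 6.88
tool_pos: [0.5427, -0.1856, 0.0783]
orientation: [-0.001, 0.789, 0.615, -0.001]
force: [-0.0, 0.8, -0.4]
width: 0.003
grasp_force: 0.0
```

Call:
{"name": "play_rows", "arguments": {"steps": [[-1, -5, 0, 0], [-1, -5, 0, 0], [-1, -5, 0, 0], [-1, -5, 0, 0], [0, 0, 0, 0]]}}

```text
clock: 7.3
tool_pos: [0.5406, -0.207, 0.0827]
orientation: [0.001, 0.789, 0.615, 0.0]
force: [-0.8, 1.4, -1.4]
width: 0.008
grasp_force: 0.0
```

Call:
{"name": "play_rows", "arguments": {"steps": [[-0.8, -3, 0, 0], [-0.8, -3, 0, 0], [-0.6, -2.5, 0, 0], [-0.6, -2.5, 0, 0], [-0.5, -2, 0, 0]]}}

```text
clock: 7.72
tool_pos: [0.537, -0.2181, 0.0813]
orientation: [0.0, 0.788, 0.615, 0.0]
force: [0.6, -0.4, -0.6]
width: 0.006
grasp_force: 0.0
```

Call:
{"name": "play_rows", "arguments": {"steps": [[-0.4, -1.5, 0, 0], [-0.3, -1.2, 0, 0], [-0.2, -1, 0, 0], [-0.2, -1, 0, 0], [-0.2, -1, 0, 0]]}}

```text
clock: 8.13
tool_pos: [0.5357, -0.2236, 0.0812]
orientation: [-0.0, 0.788, 0.615, 0.0]
force: [-0.6, -0.0, 0.4]
width: 0.001
grasp_force: 0.0
```

Call:
{"name": "play_rows", "arguments": {"steps": [[-0.2, -1, 0, 0], [-0.2, -1, 0, 0], [-0.2, -1, 0, 0], [-0.1, -0.3, 0, 0], [0, 0, 0, 0]]}}

```text
clock: 8.55
tool_pos: [0.5349, -0.227, 0.0812]
orientation: [0.0, 0.788, 0.615, -0.0]
force: [-0.2, 0.9, -0.2]
width: 0.004
grasp_force: 0.1
```

Call:
{"name": "play_rows", "arguments": {"steps": [[0, 1, 0, 0], [1, 5, 0, 0], [3, 12, 0, 0], [2, 10, 0, 0], [0, 0, 20, 0]]}}

```text
clock: 8.97
tool_pos: [0.54, -0.194, 0.0983]
orientation: [-0.003, 0.787, 0.617, -0.001]
force: [0.3, 1.1, 0.1]
width: 0.007
grasp_force: 0.0
```

Call:
{"name": "play_rows", "arguments": {"steps": [[0, 0, 40, 0], [0, 15, 20, 0], [0, 20, 0, 0], [0, 20, 0, 0], [0, 0, 0, 0]]}}

```text
clock: 9.38
tool_pos: [0.5418, -0.1378, 0.1614]
orientation: [-0.001, 0.786, 0.618, 0.001]
force: [-0.1, -0.2, -0.5]
width: 0.004
grasp_force: 0.0
```

```bash
python3 - <<'E'
from h import *
r=measure("m5"); print(env.read_state()["tool_pos"],env.read_state()["force"])
for n in("top","scene"):print("offset",n,(r[n,"lid"]-r[n,"patch"]).round(1))
a=cv2.imread("pics/m5_top.png");b=cv2.imread("pics/m5_scene.png");cv2.imwrite("pics/m5.png",np.hstack([a,b]))
E
```

```text
top lid px 270.8 196.8 axes px [18.3 18.3] world mm [ 529.1 -266.1]
top patch px 270.2 197.4 axes px [30.7 31.7] world mm [ 529.2 -266.2]
scene lid px 244.1 192.8 axes px [17.  20.9] world mm [ 527.1 -264.4]
scene patch px 244.5 214.4 axes px [28.2 36.3] world mm [ 526.7 -265.6]
[ 0.54128003 -0.14182154  0.16125012] [-0.06834506  0.26010249 -0.10551791]
offset top [-0.  0.]
offset scene [0.4 1.2]
```

View pics/m5.png

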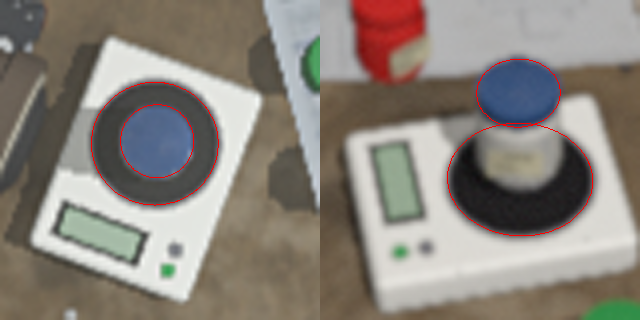

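The jar stands upright and concentric with the patch: lid centre at top (270.8,196.8), patch centre at (270.2,197.4). The two views put the offset at 0 to 1.3 mm. The hand is clear.

```bash
python3 -c "
from workcell import env
print(env.finish_job())"
```

```text
the job is handed in; nothing more can be done
None
```

The jar stands upright in the middle of the pan, within about 1 mm by both cameras. The hand is clear, and I handed the job in at about 9.5 s of the 48 s; no verdict came back.

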